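# Clamp the amplifier module with the fold-away crank

## Robot

A 6-joint arm with a two-finger parallel gripper is mounted at the origin on the work surface. World frame = base frame: x ahead of the robot, y to its left, z up, the work surface at z = 0. Lengths are in m, angles in rad, forces in N, time in s.
With the tool pointing down it reaches from about 0.3 to 0.875 m from the base axis. Payload 6.4 kg.
Tool frame: the origin (TCP) lies midway between the tips of the shut fingers; the grasp point (between the pads) lies 19 mm behind it (ctrl.tcp_to_grasp is the distance from the TCP to the grasp point, in m); z points along the fingers, y is the direction in which the jaws open and shut (so a half turn about z gives the same grasp; the last joint's range is limited). The gripper opens to 85 mm and grips with 20 to 120 N. Pads are 22 mm wide; open, the fingers measure 114 mm over their backs; the gripper's body (76 mm by 85 mm) begins 54 mm behind the grasp point. The pads swing forward as they close: fully open they stand 13 mm farther back than shut.
Start: joints at [-1.508, 0.181, 1.607, -0, 1.354, -0.206], TCP at [0.153, -0.554, 0.204] pointing down, gripper open.
Joint ranges: [-2.99, 2.99], [-0.89, 2.07], [0.3, 2.58], [-1.14, 4.28], [0, 2.63], [-3.12, 3.12]. Speed limits (rad/s): [2.57, 2.57, 3.01, 3.14, 3.14, 3.14].

## Interface

Orientations are given as a unit quaternion [w, x, y, z].
In Python, from bench import monitor, imaging, order, spotter, ctrl gives the robot as it stands.
- The arm moves only by the shell command python3 -m pendant 'ROWS'. ROWS is JSON, a list that holds one entry, the list of rows, each a list of 5 numbers: the shift along the world's x, y, z in mm, then the turn about the world's z in degrees, then the finger opening in mm, from 0 to 85.4. A call has 1 to 8 rows; each row shifts and turns the commanded pose from where the row before left it; what a row does not reach is not made up. A row lasts 1/8 s, in which the tool goes at most 62.5 mm and 10.7 degrees, less where a joint would pass 70% of its speed; a pose out of reach is approached as far as the arm can. A call with a gripper value outside its range is refused whole. The fingers move at their own pace and stop on an object; the grip force is fixed at half the most. Time passes only in rows, so rows that do not move let the fingers close. It gives the time, the measured TCP pose, the force and the opening at its end, in the units of the state.
- monitor.get_obs(): the state, without advancing time (a new reading comes with each control period).
- imaging.camera(name): name is "side" or "top" or "wrist"; returns a dict with "img" (420x560x3 uint8, red, green, blue), "vfov" (degrees; the focal length in pixels is half the picture's height over the tangent of half this angle, whatever the lens; pixels are square), "cx", "cy" (the principal point, pixels), "origin" and "orientation" of the camera in the world. Camera axes: x right, y down, z forward; pixel columns grow to the right and rows downward; lengths in m; the calibration is good to about 2 mm. A picture is of the moment at which its call begins. There is no depth.
- order.hand_in(): hands the job in, once; it reports no verdict.
Trained networks look in the newest picture that a camera, given by its name, has taken for a name from the list of things; names that differ only in an ending like _2 or _b are one class to them, and where a whole thing is asked for, a point or a joint stands for the part that bears it (a point fixed in the world has none). Each returns a list of dicts, best first, with "confidence" (0 to 1); they miss things now and then, are a little off and sometimes report something else, mostly with a low value. They report only what shows in the picture. A call takes as long as a camera call. They do not tell look-alikes from the thing itself.
- spotter.recognise(camera, thing): "at" ([x, y, z] in m, in the coordinates of the camera as it stood for that picture, good to about 4 mm: the middle of the surface that is visible of it).
- spotter.tip_of(camera, thing): "at" ([x, y, z] in m, in the coordinates of the camera as it stood for that picture, good to about 4 mm: a listed point, or the origin of a listed thing).
The state is a dict: "time_s": time; "q": joint angles; "dq": joint speeds; "joint_efforts": joint torques, N m; "eef_pos": TCP position; "eef_rot": TCP orientation; "wrist_force": force on the tool from outside, world axes, zero at the start; "torque": the same for the moment, N m; "opening": opening from 0.0 (shut) to 1.0 (fully open).
Only numpy, scipy, OpenCV 4.12 (cv2) and the standard library are available. Lean on these libraries where they do the work, as an engineer would, in place of code of your own. Each camera call takes 0.05 s, during which the arm holds its last target. There are 200 camera calls.

## Task

Swing the fixture's folded crank handle fully upright, crank clockwise (seen from above) until the jaw holds the loose module lying in its channel snugly against the end stop - about 30 N at the jaw, never as much as 50 N - then fold the handle back fully flat on its crank arm and let go, leaving the module clamped. Do not disturb the other things on the bench.

Things in the scene. Friction and masses are not known exactly. Their poses are not given: they have to be found in the camera images.
- fixture: Clamping fixture fixed to the bench: white board 260 x 460 x 8 mm with a grey gearbox (90 x 90 mm, top 83 mm above the bench) and a vertical crank spindle. Origin: on the spindle axis at bench level, z up. The board spans y -360 to +100, x -130 to +130 mm. The jaw advances to its -y along a channel between two rails 12 mm high.
- channel_end (a point): Nominal middle of the end stop's range, on the board 250 mm along -y from the crank axis. The stop itself, a dark steel block 90 mm wide and 40 mm tall, is set anew each time: its face lies up to 15 mm either way of this point and is not measured, with a free gap between it and the module, so the end of the cranking must be felt.
- crank (a joint): Turn of the crank, rad, growing clockwise seen from above; at 0 the arm points to the fixture's +x, at 1.57 to its -y. It advances the jaw 10 mm per rad; about 4 to 9 rad are needed. Dry friction of 0.30 Nm (5 N at the handle) resists turning and holds the crank when let go, up to about 30 N at the jaw; a tighter clamp backs off to 20 to 30 N.
- crank_end (a point): Top of the crank arm below the hinge, 60 mm from the crank axis and 107 mm above the bench. Steel arm, 16 mm wide, 12 mm thick, with a fork 23 mm wide round the hinge whose top is 125 mm above the bench. With the handle upright, each 10 N at the jaw adds 1.7 N to the sideways push needed at the handle, over the 5 N of running friction.
- handle (a joint): Fold of the handle, rad: 0 = folded flat along the top of the crank arm, pointing from the arm's end back over the spindle; 1.571 = upright, at its stop. The hinge is level, across the arm; friction of 0.10 Nm (1.6 N at 62 mm from the hinge) keeps the handle where it is left. Folded fully flat means within 0.12 rad.
- handle_hinge (a point): Middle of the handle's hinge, at the outer end of the crank arm: 60 mm from the crank axis, 119 mm above the bench.
- handle_tip (a point): Middle of the handle's free end, 82 mm from the hinge. The grip is a black sleeve of 20 mm diameter, from 18 to 82 mm from the hinge, turning freely on its own axis. Folded, its axis is 119 mm above the bench, with free space at both sides and only the narrower arm and, 36 mm lower, the gearbox top beneath.
- jaw: Sliding aluminium jaw, 80 mm wide, top 57 mm above the bench. Its origin is not on the block: it coincides with the fixture's origin at crank 0 and moves to the fixture's -y by 10 mm per rad. The block's front is 88 mm ahead of it (to -y).
- pad_face (a point): Middle of the face of the jaw's rubber pad (70 x 26 mm), 22 mm above the bench, 106 mm ahead of the jaw's origin when not pressed. The pad is sprung: it yields 1 mm per 10 N, over 8 mm.
- module: Loose aluminium module case with a grey top, 102 x 80 x 30 mm, 0.45 kg, lying on the board in the channel between the jaw and the end stop (80 mm along the channel). Origin: centre of the underside. The jaw pushes it along to the stop with little resistance (about 2 N at the jaw).
- paddles: Bystander: black polarisation controller with three upright paddles, 45 x 180 x 60 mm, on the board beside the channel. Origin: centre of the underside. Leave alone.
- adapter: Bystander: small black adapter block 30 x 45 x 22 mm on the board. Origin: centre of the underside. Leave alone.
- driver: Bystander: black-handled screwdriver 150 mm long lying on the board. Leave alone.
- spare: Bystander: a second, identical module case lying on the bench outside the fixture. Origin: centre of the underside. Leave alone.
- mouse: Bystander: computer mouse 100 x 60 x 30 mm. Leave alone.
- meter: Bystander: hand-held grey power meter 150 x 85 x 35 mm, lying flat. Leave alone.
- jar: Bystander: jar, 56 mm diameter, 85 mm tall. Leave alone.
Mind the look-alikes: they are no part of the job. Leave any turquoise look-alike of the module alone.

How it is judged:
On the way, in this order (a step that is already met when the one before it is completed fails the run):
1. the handle is swung out upright (value of joint handle above 1.4 rad), for 0.2 s.
2. cranked with the handle upright until the jaw presses the module against the stop (contact force between jaw and module above 15 N and value of joint handle above 1.2 rad), for 0.2 s.
At the end, for the whole second after the job is handed in: The handle lies folded (within 0.12 rad of flat), the jaw still presses the module with more than 12 N, and module and crank are at rest (value of joint handle below 0.12 rad and contact force between jaw and module above 12 N and linear speed of module below 0.01 m/s and velocity of joint crank below 0.1 rad/s); the robot touches nothing.
It fails at once if the jaw presses the module with more than 50 N (contact force between jaw and module above 50 N).
It fails at once if a bystander is moved by more than 20 mm (distance of any of paddles, adapter, driver, spare, mouse, meter, jar from where it was at the start of the episode above 0.02 m).
It also fails if it takes over 70 s, if anything falls off the work surface, if the arm or the gripper's body presses on something with over 40 N, if the wrist force passes 120 N, or if a joint passes its speed limit or range.

## Working session

There is one attempt and no reset: what is moved stays moved. The work goes in short steps, Python scripts to look and compute and a shell command to move; the robot and the scene stay as the last step left them, time stands still between calls to the robot, and variables do not carry over. Pictures are saved under pics/ and viewed, about 8 in all and at most 12, crops included, and the job is handed in when it is done.

```bash
ls; mkdir -p pics; cat > h.py <<'E'
import numpy as np, cv2
from scipy.spatial.transform import Rotation as R
from bench import monitor, imaging, order, spotter, ctrl
def rot(q): return R.from_quat([q[1],q[2],q[3],q[0]]).as_matrix()
def cam(n,save=None):
    c=imaging.camera(n)
    if save: cv2.imwrite('pics/'+save,c['img'][:,:,::-1])
    return c
def w(c,p): return rot(c['orientation'])@np.array(p)+np.array(c['origin'])
def px(c,P):
    f=c['img'].shape[0]/2/np.tan(np.radians(c['vfov'])/2)
    q=rot(c['orientation']).T@(np.array(P)-np.array(c['origin'])); return np.array([c['cx']+f*q[0]/q[2],c['cy']+f*q[1]/q[2]])
def find(n,c,thing,tip=True):
    r=(spotter.tip_of if tip else spotter.recognise)(n,thing)
    return [(round(d['confidence'],2),w(c,d['at']).round(4),px(c,w(c,d['at'])).round()) for d in r[:3]]
E
python3 - <<'E'
from h import *
np.set_printoptions(suppress=True)
for n in('top','side'):
    c=cam(n,n+'1.png')
    for t in['fixture','handle_hinge','handle_tip','crank_end','module','pad_face','channel_end','jaw']: print(n,t,find(n,c,t))
o=monitor.get_obs();print(o['time_s'],o['eef_pos'],o['eef_rot'],ctrl.tcp_to_grasp)
E
```

```text
pics
top fixture [(0.83, array([0.5595, 0.1546, 0.0006]), array([224., 204.]))]
top handle_hinge [(0.45, array([0.6221, 0.1384, 0.1213]), array([226., 181.]))]
top handle_tip [(0.59, array([0.5438, 0.159 , 0.1214]), array([219., 205.]))]
top crank_end [(0.45, array([0.6208, 0.1479, 0.1043]), array([224., 182.])), (0.17, array([ 0.5119, -0.0899,  0.0047]), array([296., 219.]))]
top module [(0.81, array([ 0.7866,  0.0473, -0.0001]), array([258., 139.])), (0.65, array([ 0.5238, -0.0261,  0.0086]), array([277., 215.])), (0.58, array([ 0.5376, -0.3009, -0.0027]), array([358., 213.]))]
top pad_face [(0.61, array([0.5422, 0.0498, 0.0212]), array([255., 209.]))]
top channel_end [(0.75, array([ 0.5105, -0.0904,  0.0089]), array([296., 220.]))]
top jaw []
side fixture [(0.92, array([0.5585, 0.153 , 0.0002]), array([237., 274.]))]
side handle_hinge [(0.66, array([0.6155, 0.1381, 0.1198]), array([222., 229.]))]
side handle_tip [(0.62, array([0.5361, 0.1568, 0.1153]), array([240., 247.]))]
side crank_end [(0.54, array([0.6153, 0.1395, 0.1034]), array([222., 234.]))]
side module [(0.74, array([ 0.7833,  0.0466, -0.0001]), array([205., 221.])), (0.62, array([ 0.5217, -0.0294,  0.0046]), array([288., 244.]))]
side pad_face [(0.44, array([0.5421, 0.0431, 0.0182]), array([267., 250.]))]
side channel_end [(0.71, array([ 0.5154, -0.0931,  0.0069]), array([303., 233.]))]
side jaw []
0.9 [ 0.15271685 -0.55435741  0.20400724] [ 0.00000503  0.99098141  0.13399939 -0.00000726] 0.0187
```

```bash
python3 - <<'E'
import cv2,numpy as np
a=cv2.imread('pics/top1.png');b=cv2.imread('pics/side1.png')
cv2.imwrite('pics/crop.png',np.hstack([cv2.resize(a[100:290,160:380],None,fx=1.8,fy=1.8),cv2.resize(b[170:360,150:370],None,fx=1.8,fy=1.8)]))
E
```

```text
(no output)
```

View pics/top1.png

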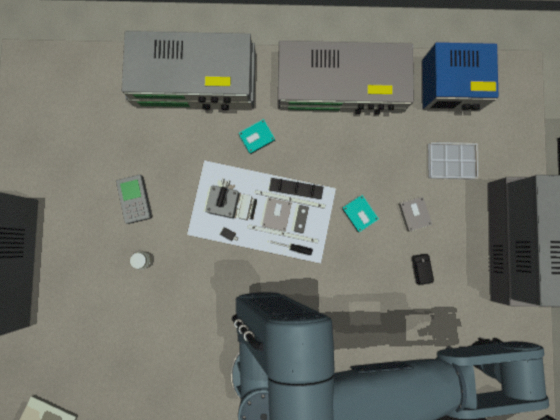

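View pics/crop.png

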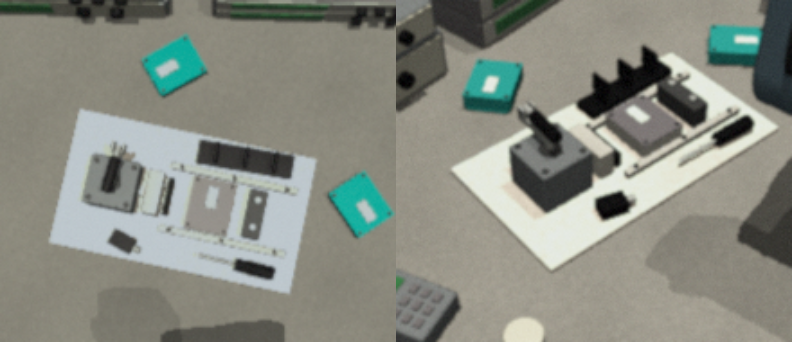

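The grey module in the channel is at top (277,215). The look-alikes are turquoise cases at (258,139) and (360,213) and the grey spare at (415,213). The handle lies folded over the gearbox, with its hinge at (226,181) and its tip at (219,205). The fixture yaw is about -10.6° and the crank is near 0. The close crop confirms the handle and module choices. I'll approach now.

```bash
python3 -m pendant '[[[25,44,6,-3.25,50],[25,44,6,-3.25,50],[25,44,6,-3.25,50],[25,44,6,-3.25,50],[25,44,6,-3.25,50],[25,44,6,-3.25,50],[25,44,6,-3.25,50],[25,44,6,-3.25,50]]]'
python3 -m pendant '[[[25,44,0,0,50],[25,44,0,0,50],[25,44,0,0,50],[25,44,0,0,50],[20,40,0,0,50],[15,30,0,0,50],[10,20,0,0,50],[0,0,0,0,50]]]'
python3 - <<'E'
from h import *
np.set_printoptions(suppress=True)
c=cam('wrist','w1.png')
for t in['fixture','handle_hinge','handle_tip','crank_end']: print(t,find('wrist',c,t))
c=cam('side','s2.png')
for t in['handle_hinge','handle_tip']: print(t,find('side',c,t))
o=monitor.get_obs();print(o['time_s'],o['eef_pos'],o['eef_rot'],o['wrist_force'],o['q'])
E
```

```text
time_s: 1.9
eef_pos: [0.3533, -0.201, 0.2525]
eef_rot: [0.0, 0.996, -0.093, 0.0]
wrist_force: [0.6, -0.3, -0.2]
opening: 0.586
time_s: 2.9
eef_pos: [0.4979, 0.0648, 0.2519]
eef_rot: [-0.0, 0.996, -0.091, -0.0]
wrist_force: [-0.4, -0.7, 0.2]
opening: 0.588
fixture [(0.68, array([ 0.5568,  0.1509, -0.0023]), array([201., 132.]))]
handle_hinge [(0.69, array([ 0.5578,  0.1527, -0.0012]), array([199., 131.])), (0.68, array([0.6228, 0.1382, 0.1221]), array([159.,  54.]))]
handle_tip [(0.77, array([0.533 , 0.1603, 0.1182]), array([165., 174.]))]
crank_end [(0.79, array([0.6197, 0.1401, 0.1056]), array([164.,  61.])), (0.36, array([ 0.5586,  0.1522, -0.0002]), array([199., 130.]))]
handle_hinge [(0.69, array([0.6177, 0.1362, 0.1218]), array([222., 228.])), (0.5, array([ 0.5337, -0.4927, -0.0019]), array([369., 173.]))]
handle_tip [(0.66, array([0.5372, 0.1598, 0.1168]), array([239., 247.])), (0.66, array([0.5614, 0.4564, 0.0005]), array([150., 344.]))]
3.3 [0.49764438 0.06300249 0.25212166] [ 0.00002804  0.99567521 -0.09290245  0.00012786] [-0.61123173 -0.10859689  0.21823501] [-0.11108668 -0.02524961  1.72938053 -0.00005191  1.43720503  1.64578978]
```

View pics/w1.png

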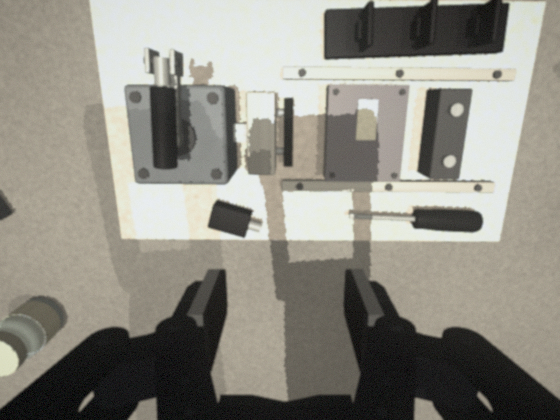

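```bash
cat >> h.py <<'E'
def ray(c,u,v,z):
    f=c['img'].shape[0]/2/np.tan(np.radians(c['vfov'])/2)
    d=rot(c['orientation'])@np.array([(u-c['cx'])/f,(v-c['cy'])/f,1]);o=np.array(c['origin']);return (o+d*(z-o[2])/d[2])[:2]
E
python3 - <<'E'
from h import *
np.set_printoptions(suppress=True,precision=4)
c=cam('wrist')
P=lambda u,v,z:ray(c,u,v,z)
a,b=P(122,240,.008),P(497,242,.008); print('edge',a,b,np.linalg.norm(a-b),np.degrees(np.arctan2(*(a-b)[::-1]))-90)
o=np.array([.558,.153])
for nm,p in dict(stopT=(427,90,.04),stopB=(420,175,.04),modR=(409,88,.03),modR2=(405,178,.03),modL=(328,88,.03),padT=(293,97,.035),padB=(293,165,.035),jawf=(277,95,.057),boardfar=(497,242,.008),bL=(122,240,.008),hingeT=(162,60,.119),tipm=(165,165,.119),rail1=(283,187,.012),rail2=(494,187,.012)).items():
    q=P(*p); 
    for y in(-10.6,-12):
        t=np.radians(y); print(nm,q,y,'fx',(q-o)@[np.cos(t),np.sin(t)],'along -y',(q-o)@[np.sin(t),-np.cos(t)])
E
```

```text
edge [0.4503 0.2723] [ 0.3642 -0.1739] 0.4545139874904381 -10.917502982064377
stopT [ 0.5565 -0.0909] -10.6 fx 0.04337753292550456 along -y 0.24000123935220583
stopT [ 0.5565 -0.0909] -12 fx 0.049228337325369874 along -y 0.238869788917472
stopB [ 0.4725 -0.0777] -10.6 fx -0.04163461045731661 along -y 0.24252843852792721
stopB [ 0.4725 -0.0777] -12 fx -0.035696684083439525 along -y 0.2434732655306824
modR [ 0.5613 -0.0768] -10.6 fx 0.04552823083872632 along -y 0.2252537573862466
modR [ 0.5613 -0.0768] -12 fx 0.0510180801265916 along -y 0.22407416299101304
modR2 [ 0.4695 -0.0648] -10.6 fx -0.04693448140400708 along -y 0.23033080813939902
modR2 [ 0.4695 -0.0648] -12 fx -0.04129298764318675 along -y 0.23140876365062618
modL [0.5764 0.0037] -10.6 fx 0.04551751410560245 along -y 0.14336498733606642
modL [0.5764 0.0037] -12 fx 0.04900664557395443 along -y 0.1422100994086321
padT [0.5743 0.0401] -10.6 fx 0.03681896597205361 along -y 0.1079348870078191
padT [0.5743 0.0401] -12 fx 0.03944505952272621 along -y 0.10700309980505474
padB [0.5067 0.0523] -10.6 fx -0.031891015749490145 along -y 0.10
[... 521 characters left out ...]
 -0.13019162284631866 along -y -0.09433164107717912
hingeT [0.619  0.1356] -10.6 fx 0.0631690633417049 along -y 0.005911978079539354
hingeT [0.619  0.1356] -12 fx 0.0632946492324582 along -y 0.0043668554843684215
tipm [0.5407 0.156 ] -10.6 fx -0.017511837587558008 along -y 0.0002538438217615396
tipm [0.5407 0.156 ] -12 fx -0.017500408167611635 along -y 0.0006816203825063057
rail1 [0.4799 0.0683] -10.6 fx -0.06117195141172546 along -y 0.09759862127527273
rail1 [0.4799 0.0683] -12 fx -0.058769144056673314 along -y 0.09906405110431635
rail2 [ 0.4355 -0.1693] -10.6 fx -0.06113319771582236 along -y 0.3393126984933299
rail2 [ 0.4355 -0.1693] -12 fx -0.05282480053254872 along -y 0.34070502736308966
```

```bash
python3 -m pendant '[[[30,45,0,-1,50],[31,45,-12,-0.5,50],[0,0,-45,0,50],[0,0,-45,0,50],[0,0,-30,0,50],[0,0,-20,0,50],[0,0,0,0,50],[0,0,0,0,50]]]'
python3 - <<'E'
from h import *
c=cam('wrist','w2.png');d=cam('side')
cv2.imwrite('pics/x.png',np.hstack([cv2.imread('pics/w2.png')[:, 80:480],cv2.resize(d['img'][160:320,150:310,::-1],(400,420))]))
o=monitor.get_obs();print(o['time_s'],o['eef_pos'],o['eef_rot'],o['wrist_force'])
E
```

```text
time_s: 4.35
eef_pos: [0.5595, 0.1535, 0.1011]
eef_rot: [-0.0, 0.994, -0.106, 0.001]
wrist_force: [0.3, 0.3, 0.7]
opening: 0.582
4.45 [0.55979682 0.15362981 0.10149572] [-2.06845755e-04  9.94424394e-01 -1.05444542e-01  1.23671155e-03] [-0.22097257 -0.22598204  0.36095214]
```

View pics/x.png

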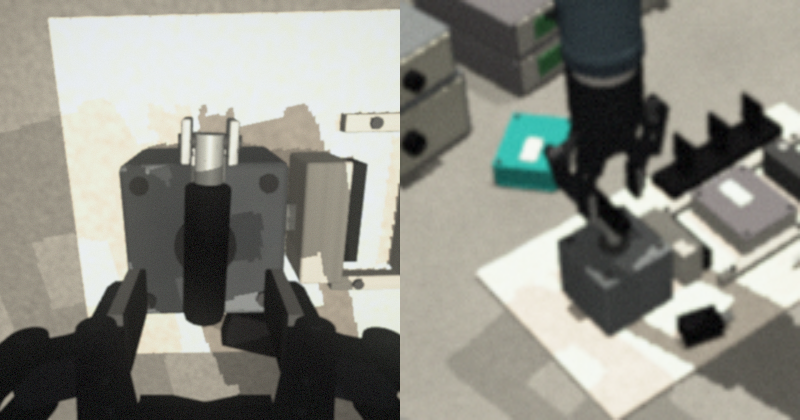

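The sleeve runs midway between the open fingers, at about (205,250). I'll close on it.

```bash
python3 -m pendant '[[[0,0,0,0,10],[0,0,0,0,10],[0,0,0,0,10],[0,0,0,0,10],[0,0,0,0,10],[0,0,0,0,10]]]'; python3 - <<'E'
from h import *
np.set_printoptions(suppress=True,precision=4)
o=monitor.get_obs();print(o['eef_pos'],o['wrist_force'],o['torque'],o['opening'])
E
```

```text
time_s: 5.2
eef_pos: [0.5589, 0.1537, 0.1002]
eef_rot: [-0.0, 0.994, -0.105, 0.0]
wrist_force: [0.6, 0.4, 2.4]
opening: 0.112
[0.5589 0.1537 0.1002] [0.5963 0.4151 2.3972] [ 0.0932  0.0112 -0.0035] 0.11226516615826153
```

```bash
python3 - <<'E'
from h import *
np.set_printoptions(suppress=True,precision=4)
c=cam('wrist','w3.png');print(find('wrist',c,'handle_tip'),find('wrist',c,'handle_hinge'));d=cam('side');print(find('side',d,'handle_tip'))
cv2.imwrite('pics/x2.png',np.hstack([cv2.imread('pics/w3.png')[:, 80:480],cv2.resize(d['img'][160:320,150:310,::-1],(400,420))]))
E
```

```text
[(0.63, array([0.5332, 0.1624, 0.1184]), array([278., 327.]))] [(0.62, array([0.6187, 0.1402, 0.1234]), array([286., 142.]))]
[(0.46, array([0.5364, 0.1572, 0.114 ]), array([240., 248.]))]
```

View pics/x2.png

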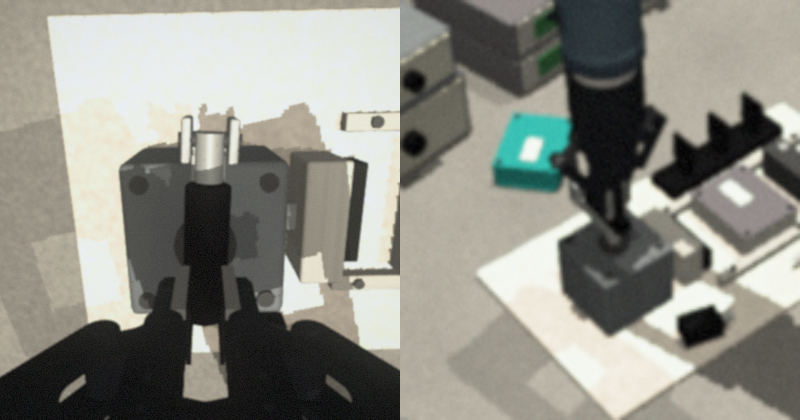

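```bash
python3 -m pendant '[[[0,0,0,0,0],[0,0,0,0,0],[0,0,0,0,0]]]'
```

```text
time_s: 5.82
eef_pos: [0.5591, 0.1537, 0.1007]
eef_rot: [-0.0, 0.994, -0.105, 0.0]
wrist_force: [-0.9, 0.3, 5.8]
opening: 0.0
```

```bash
python3 - <<'E'
from h import *
np.set_printoptions(suppress=True,precision=4)
c=cam('wrist');d=cam('side');print(find('side',d,'handle_tip'))
cv2.imwrite('pics/x3.png',np.hstack([cv2.resize(c['img'][180:420,180:380,::-1],(500,600)),cv2.resize(d['img'][200:280,200:240,::-1],(300,600))]))
o=monitor.get_obs();print(o['eef_pos'],o['wrist_force'],o['torque'],o['opening'])
E
```

```text
[(0.44, array([0.5385, 0.1618, 0.1127]), array([238., 249.]))]
[0.5591 0.1537 0.1007] [-0.1961  0.5208  6.1322] [ 0.0888  0.1225 -0.0091] 0.0020796033881532914
```

View pics/x3.png

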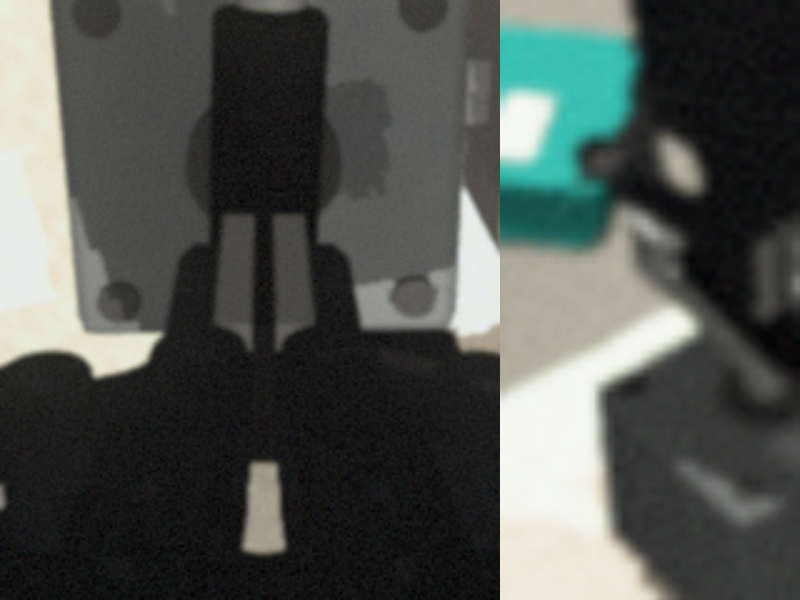

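```bash
python3 - <<'E'
from h import *
np.set_printoptions(suppress=True,precision=4)
c=cam('wrist');o=monitor.get_obs();p=np.array(o['eef_pos'])
for dz in(-.02,0,.02,.04,.06): print(dz,px(c,p+[0,0,dz]))
print(c['origin'],rot(c['orientation'])[:,2])
for P in([.619,.1385,.119],[.537,.159,.119],[.558,.153,.083]):print(px(c,P))
E
```

```text
-0.02 [284.3041 244.9268]
0 [284.2091 259.9425]
0.02 [284.0922 278.4261]
0.04 [283.9448 301.736 ]
0.06 [283.7532 332.0461]
[0.6342 0.1371 0.2697] [-0.2932  0.0628 -0.954 ]
[289.7405 139.1626]
[282.8234 319.8963]
[285.8672 248.0617]
```

```bash
python3 - <<'E'
from h import *
np.set_printoptions(suppress=True,precision=4)
d=cam('side');o=monitor.get_obs();p=np.array(o['eef_pos'])
im=cv2.resize(d['img'][190:290,190:290,::-1],(600,600),interpolation=cv2.INTER_CUBIC)
im=np.clip(im.astype(float)*1.8,0,255).astype(np.uint8)
for P,col in((p,(0,0,255)),(p+[0,0,.019],(0,255,0)),([.619,.1385,.119],(255,0,0)),([.537,.159,.119],(255,0,255)),([.558,.153,.083],(0,255,255))):
    u=(px(d,P)-190)*6; cv2.circle(im,tuple(int(x) for x in u),5,col,1); print(u)
cv2.imwrite('pics/x4.png',im);print(d['origin'])
E
```

```text
[267.0158 341.8347]
[264.9444 309.391 ]
[188.1536 235.0796]
[294.7913 339.0297]
[271.7387 371.7099]
[-0.1622  0.8763  1.0403]
```

View pics/x4.png

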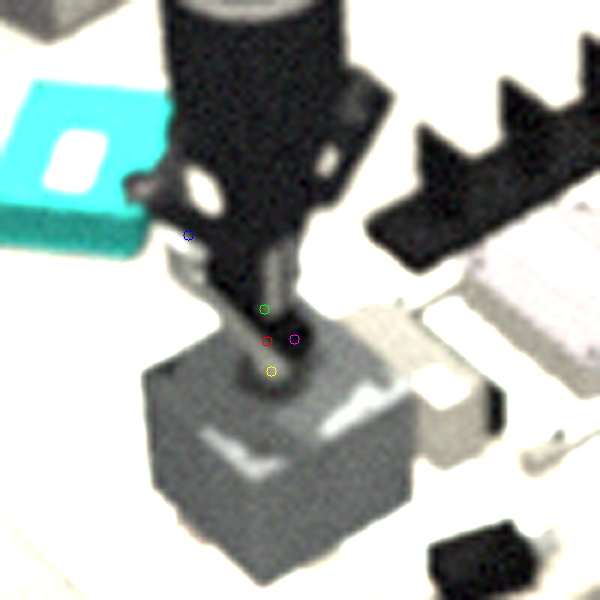

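The closed fingertips rest on top of the sleeve, at about (280,305) in the crop. The reported TCP would project to (267,342), so the real tips sit about 25 mm higher than the reading says. I'll open and go lower in guarded steps.

```bash
python3 -m pendant '[[[0,0,0,0,50],[0,0,0,0,50],[0,0,0,0,50],[0,0,0,0,50],[0,0,-5,0,50],[0,0,-5,0,50],[0,0,0,0,50]]]'; python3 -m pendant '[[[0,0,-4,0,50],[0,0,-4,0,50],[0,0,0,0,50]]]'; python3 - <<'E'
from h import *
np.set_printoptions(suppress=True,precision=4)
d=cam('side');o=monitor.get_obs();p=np.array(o['eef_pos']);print(p,o['wrist_force'],o['opening'])
im=cv2.resize(d['img'][190:290,190:290,::-1],(600,600),interpolation=cv2.INTER_CUBIC)
im=np.clip(im.astype(float)*1.8,0,255).astype(np.uint8);cv2.circle(im,tuple(int(x) for x in (px(d,p)-190)*6),5,(0,0,255),1);cv2.imwrite('pics/x5.png',im)
E
```

```text
time_s: 6.95
eef_pos: [0.5581, 0.1536, 0.0891]
eef_rot: [0.0, 0.994, -0.105, -0.001]
wrist_force: [-0.1, 0.6, -1.6]
opening: 0.585
time_s: 7.32
eef_pos: [0.5583, 0.1536, 0.0815]
eef_rot: [0.0, 0.994, -0.105, -0.0]
wrist_force: [0.6, -0.0, 0.7]
opening: 0.585
[0.5586 0.1536 0.0818] [ 0.366  -0.4719  0.0248] 0.5817816273766083
```

```bash
python3 -m pendant '[[[0,0,-4,0,50],[0,0,-3,0,50],[0,0,0,0,0],[0,0,0,0,0],[0,0,0,0,0],[0,0,0,0,0],[0,0,0,0,0],[0,0,0,0,0]]]'
```

```text
time_s: 8.38
eef_pos: [0.5586, 0.1536, 0.075]
eef_rot: [0.0, 0.994, -0.105, -0.0]
wrist_force: [-2.0, -0.7, 0.6]
opening: 0.214
```

Gripped: the opening reads about 18 mm on the 20 mm sleeve. Next I swing up along the arc, first half.

```bash
python3 -m pendant '[[[1.1,-0.3,11.6,0,0],[3.2,-0.8,11.3,0,0],[5.2,-1.3,10.3,0,0],[7.1,-1.7,9.2,0,0]]]'; python3 -m pendant '[[[8.7,-2.1,7.6,0,0],[9.9,-2.4,5.7,0,0],[0,0,0,0,0]]]'; python3 - <<'E'
from h import *
np.set_printoptions(suppress=True,precision=4)
c=cam('side');print(find('side',c,'handle_tip'),find('side',c,'handle_hinge'))
o=monitor.get_obs();print(o['eef_pos'],o['wrist_force'],o['torque'],o['opening'])
E
```

```text
time_s: 8.88
eef_pos: [0.5746, 0.1495, 0.117]
eef_rot: [0.0, 0.994, -0.105, -0.001]
wrist_force: [2.0, -1.4, -15.8]
opening: 0.209
time_s: 9.25
eef_pos: [0.5947, 0.1451, 0.1308]
eef_rot: [-0.0, 0.994, -0.105, 0.0]
wrist_force: [0.8, 1.9, -9.9]
opening: 0.206
[(0.43, array([0.5751, 0.1524, 0.1844]), array([229., 220.]))] [(0.62, array([0.6152, 0.1372, 0.1182]), array([223., 230.]))]
[0.5946 0.1451 0.1308] [  2.6883   1.0051 -12.7049] [ 0.336  -0.267  -0.0516] 0.20664393783608295
```

```bash
python3 -m pendant '[[[10.8,-2.6,3.7,0,0],[9.1,-2.2,1.5,0,0],[0,0,0,0,0]]]'; python3 - <<'E'
from h import *
np.set_printoptions(suppress=True,precision=4)
c=cam('side');print(find('side',c,'handle_tip'),find('side',c,'handle_hinge'))
c=cam('top');print(find('top',c,'handle_tip'),find('top',c,'handle_hinge'))
o=monitor.get_obs();print(o['eef_pos'],o['wrist_force'],o['torque'],o['opening'])
E
```

```text
time_s: 9.78
eef_pos: [0.614, 0.1402, 0.1355]
eef_rot: [-0.0, 0.994, -0.105, -0.0]
wrist_force: [-1.2, 2.6, -13.0]
opening: 0.194
[(0.73, array([0.5957, 0.1488, 0.1979]), array([223., 211.])), (0.38, array([ 0.6095, -0.0897,  0.0093]), array([278., 220.]))] [(0.43, array([0.6156, 0.1399, 0.1203]), array([222., 230.]))]
[] []
[0.6138 0.1402 0.1355] [  0.1584   2.6259 -16.6794] [ 0.365   0.0328 -0.0845] 0.19313489625737257
```

```bash
python3 -m pendant '[[[4,-1,-2,0,0],[0,0,0,0,0]]]';python3 -m pendant '[[[3,-0.7,-2,0,0],[0,0,0,0,0]]]'; python3 - <<'E'
from h import *
np.set_printoptions(suppress=True,precision=4)
c=cam('side');print(find('side',c,'handle_tip'),find('side',c,'handle_hinge'))
o=monitor.get_obs();print(o['eef_pos'],o['wrist_force'],o['torque'],o['opening'])
im=np.clip(cv2.resize(c['img'][180:260,170:290,::-1],(780,520),interpolation=cv2.INTER_CUBIC)*1.5,0,255).astype(np.uint8)
cv2.imwrite('pics/x6.png',im)
E
```

```text
time_s: 10.32
eef_pos: [0.6175, 0.1401, 0.1354]
eef_rot: [-0.001, 0.994, -0.105, -0.0]
wrist_force: [-6.6, 4.5, -4.1]
opening: 0.187
time_s: 10.58
eef_pos: [0.6241, 0.1381, 0.1355]
eef_rot: [-0.0, 0.994, -0.105, 0.004]
wrist_force: [0.1, -0.4, 0.6]
opening: 0.005
[] [(0.69, array([ 0.4183, -0.0721,  0.0076]), array([326., 250.])), (0.63, array([0.6181, 0.1382, 0.1174]), array([222., 230.]))]
[0.6236 0.138  0.1349] [ 1.5468 -0.168   1.806 ] [-0.0657 -0.2687  0.0471] 0.00257524842026076
```

View pics/x6.png

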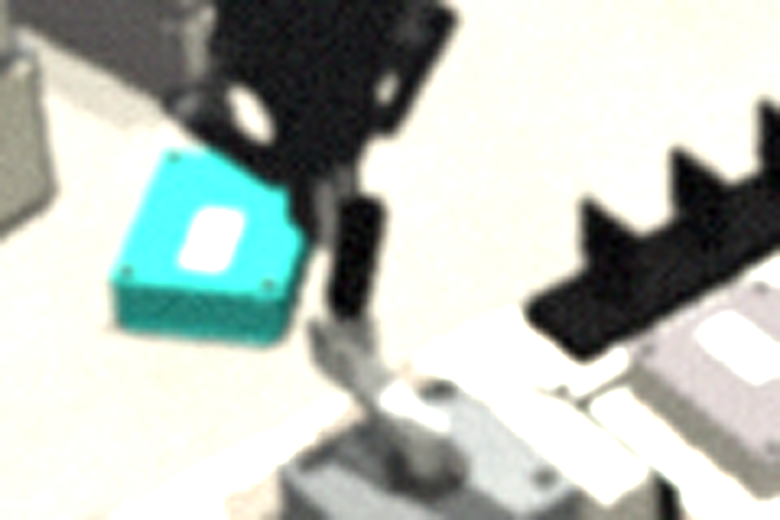

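The shut fingers slipped off outward. The handle (345,300)-(365,200) stands at about 75° and has not reached its stop. I'll open, re-straddle further in and lower, regrip, then finish the swing.

```bash
python3 -m pendant '[[[0,0,0,0,50],[0,0,0,0,50],[0,0,0,0,50],[0,0,0,0,50],[-9,1.7,-4,-1.5,50],[-9,1.7,-4,-1.5,50],[0,0,0,0,50]]]';python3 -m pendant '[[[0,0,0,0,0],[0,0,0,0,0],[0,0,0,0,0],[0,0,0,0,0],[0,0,0,0,0]]]'; python3 - <<'E'
from h import *
np.set_printoptions(suppress=True,precision=4)
c=cam('side');print(find('side',c,'handle_tip'))
c=cam('top');print(find('top',c,'handle_tip'),find('top',c,'handle_hinge'))
o=monitor.get_obs();print(o['eef_pos'],o['wrist_force'],o['torque'],o['opening'])
E
```

```text
time_s: 11.6
eef_pos: [0.6014, 0.1423, 0.1232]
eef_rot: [0.0, 0.991, -0.131, -0.001]
wrist_force: [-0.4, -0.5, 0.4]
opening: 0.584
time_s: 12.22
eef_pos: [0.6033, 0.1423, 0.1244]
eef_rot: [-0.0, 0.991, -0.131, 0.0]
wrist_force: [-0.8, 3.4, 5.3]
opening: 0.217
[(0.51, array([0.591 , 0.1462, 0.1957]), array([225., 212.])), (0.4, array([ 0.526 , -0.0305,  0.005 ]), array([287., 243.]))]
[(0.73, array([ 0.5247, -0.0242,  0.0081]), array([277., 215.]))] [(0.31, array([ 0.6175, -0.0863,  0.0083]), array([296., 188.]))]
[0.6033 0.1423 0.1244] [0.3422 3.7386 5.2942] [ 0.7398 -0.0084  0.0307] 0.22253958334741167
```

```bash
python3 -m pendant '[[[4,-1,0.8,0,0],[4,-1,0.3,0,0],[0,0,0,0,0]]]';python3 -m pendant '[[[4,-1,0,0,0],[2,-0.5,0,0,0],[0,0,0,0,0]]]'; python3 - <<'E'
from h import *
np.set_printoptions(suppress=True,precision=4)
c=cam('side');print(find('side',c,'handle_tip'))
o=monitor.get_obs();print(o['eef_pos'],o['wrist_force'],o['torque'],o['opening'])
E
```

```text
time_s: 12.85
eef_pos: [0.608, 0.1412, 0.1249]
eef_rot: [-0.0, 0.991, -0.131, -0.003]
wrist_force: [-10.9, 6.0, 9.4]
opening: 0.216
time_s: 13.22
eef_pos: [0.6132, 0.1398, 0.1248]
eef_rot: [-0.0, 0.991, -0.131, -0.004]
wrist_force: [-12.9, 5.9, 13.0]
opening: 0.217
[(0.43, array([0.6008, 0.143 , 0.1944]), array([224., 211.])), (0.3, array([0.5625, 0.4556, 0.0005]), array([150., 344.]))]
[0.6132 0.1398 0.1248] [-12.9086   4.9285  12.417 ] [1.2465 2.4829 0.0256] 0.2166559626701898
```

```bash
python3 -m pendant '[[[3,-0.7,0,0,0],[0,0,0,0,0]]]';python3 -m pendant '[[[3,-0.7,0,0,0],[0,0,0,0,0]]]'; python3 - <<'E'
from h import *
np.set_printoptions(suppress=True,precision=4)
c=cam('side');print(find('side',c,'handle_tip'))
c=cam('wrist','w5.png')
for P in([.6185,.1385,.119],[.6185,.1385,.201],[.558,.153,.083]):print(px(c,P))
o=monitor.get_obs();print(o['eef_pos'],o['wrist_force'],o['torque'],o['opening'])
E
```

```text
time_s: 13.58
eef_pos: [0.6164, 0.1389, 0.1246]
eef_rot: [-0.0, 0.991, -0.131, -0.004]
wrist_force: [-11.7, 5.0, 11.6]
opening: 0.218
time_s: 13.82
eef_pos: [0.6195, 0.1381, 0.1243]
eef_rot: [-0.0, 0.991, -0.131, -0.004]
wrist_force: [-9.6, 6.2, 9.6]
opening: 0.216
[(0.65, array([0.6117, 0.1424, 0.2002]), array([220., 207.]))]
[284.0128 257.5985]
[283.4383 370.0775]
[286.6979 320.5397]
[0.6196 0.1381 0.1243] [-10.0465   4.5526   8.9507] [1.0809 1.9998 0.0045] 0.22092039580759787
```

```bash
python3 -m pendant '[[[3,-0.7,0,0,0],[0,0,0,0,0]]]';python3 -m pendant '[[[3,-0.7,0,0,0],[0,0,0,0,0]]]'; python3 - <<'E'
from h import *
np.set_printoptions(suppress=True,precision=4)
c=cam('side');print(find('side',c,'handle_tip'),find('side',c,'handle_hinge'))
o=monitor.get_obs();print(o['eef_pos'],o['wrist_force'],o['torque'],o['opening'])
E
```

```text
time_s: 14.22
eef_pos: [0.6226, 0.1373, 0.124]
eef_rot: [-0.0, 0.991, -0.131, -0.004]
wrist_force: [-8.9, 4.0, 6.4]
opening: 0.217
time_s: 14.48
eef_pos: [0.6244, 0.1368, 0.1237]
eef_rot: [0.0, 0.991, -0.131, -0.005]
wrist_force: [-12.8, 5.5, 8.6]
opening: 0.222
[(0.64, array([0.6189, 0.1395, 0.1987]), array([219., 206.])), (0.59, array([0.6169, 0.1394, 0.1191]), array([222., 230.]))] [(0.45, array([0.6166, 0.1394, 0.1195]), array([222., 230.]))]
[0.6244 0.1368 0.1237] [-12.8448   5.4616   8.8759] [ 0.9913  2.4882 -0.0907] 0.21679256789861256
```

The handle is upright: its tip is above the hinge and the force rises at the stop. I'll work out the crank circle increments.

```bash
cat > arc.py <<'E'
import numpy as np,sys
a0,step,n,r=map(float,sys.argv[1:5])
a=np.radians(a0)-step*np.arange(int(n)+1);P=r*np.c_[np.cos(a),np.sin(a)]
print(np.diff(P,axis=0).__mul__(1000).round(1).tolist(), 'end ang',np.degrees(a[-1]))
E
python3 arc.py -13.5 0.25 16 0.058
```

```text
[[-5.1, -13.5], [-8.3, -11.8], [-11.0, -9.4], [-13.0, -6.4], [-14.1, -3.0], [-14.5, 0.6], [-13.9, 4.1], [-12.4, 7.4], [-10.2, 10.3], [-7.3, 12.5], [-4.0, 13.9], [-0.4, 14.5], [3.1, 14.1], [6.5, 12.9], [9.5, 10.9], [11.9, 8.2]] end ang -242.68311805232926
```

```bash
python3 -m pendant '[[[-3.5,0.7,-1,0,0],[-5,-13.6,0,0,0],[-8.2,-11.9,0,0,0],[0,0,0,0,0]]]'; python3 - <<'E'
from h import *
np.set_printoptions(suppress=True,precision=4)
c=cam('side');print(find('side',c,'handle_tip'),find('side',c,'handle_hinge'))
o=monitor.get_obs();print(o['eef_pos'],o['wrist_force'],o['torque'],o['opening'])
E
```

```text
time_s: 15.12
eef_pos: [0.6098, 0.111, 0.1238]
eef_rot: [-0.0, 0.991, -0.132, -0.002]
wrist_force: [-7.1, 3.6, 8.5]
opening: 0.221
[(0.61, array([0.603 , 0.1156, 0.2007]), array([230., 203.]))] [(0.46, array([0.6013, 0.112 , 0.1205]), array([233., 226.]))]
[0.6099 0.111  0.1238] [-8.3068  2.1817  8.7796] [ 0.5795  1.6499 -0.0083] 0.217636137427482
```

```bash
python3 -m pendant '[[[-12.5,-8,0,0,0],[-13,-6.4,0,0,0],[-14.1,-3,0,0,0],[0,0,0,0,0]]]'; python3 -m pendant '[[[-14.5,0.6,0,0,0],[-13.9,4.1,0,0,0],[-12.4,7.4,0,0,0],[0,0,0,0,0]]]'; python3 - <<'E'
from h import *
np.set_printoptions(suppress=True,precision=4)
c=cam('side');print(find('side',c,'handle_tip'),find('side',c,'handle_hinge'))
o=monitor.get_obs();print(o['eef_pos'],o['wrist_force'],o['torque'],o['opening'])
E
```

```text
time_s: 15.78
eef_pos: [0.5715, 0.0925, 0.1239]
eef_rot: [0.001, 0.991, -0.132, -0.001]
wrist_force: [-2.9, -1.4, 5.5]
opening: 0.217
time_s: 16.27
eef_pos: [0.5302, 0.1042, 0.1238]
eef_rot: [0.002, 0.991, -0.131, -0.001]
wrist_force: [-4.5, -4.6, 6.2]
opening: 0.214
[(0.57, array([0.5214, 0.1065, 0.1981]), array([257., 215.]))] [(0.49, array([0.5209, 0.1064, 0.1208]), array([257., 238.]))]
[0.5302 0.1041 0.1238] [-5.7118 -3.3695  7.8918] [-0.8036  1.2944  0.034 ] 0.2181977825191749
```

```bash
python3 -m pendant '[[[-10.2,10.3,0,0,0],[-7.3,12.5,0,0,0],[-4,13.9,0,0,0],[-0.4,14.5,0,0,0],[0,0,0,0,0]]]'; python3 -m pendant '[[[3.1,14.1,0,0,0],[6.5,12.9,0,0,0],[9.5,10.9,0,0,0],[11.9,8.2,0,0,0],[0,0,0,0,0]]]'; python3 - <<'E'
from h import *
np.set_printoptions(suppress=True,precision=4)
c=cam('side');print(find('side',c,'handle_tip'),find('side',c,'handle_hinge'),find('side',c,'pad_face'),find('side',c,'module'),find('side',c,'jaw'))
o=monitor.get_obs();print(o['eef_pos'],o['wrist_force'],o['torque'],o['opening'])
E
python3 arc.py -242.7 0.15 20 0.058
```

```text
time_s: 17.05
eef_pos: [0.5066, 0.1574, 0.1237]
eef_rot: [0.001, 0.991, -0.131, -0.004]
wrist_force: [-11.4, 1.6, 12.5]
opening: 0.216
time_s: 17.68
eef_pos: [0.5398, 0.2056, 0.1238]
eef_rot: [-0.002, 0.991, -0.131, -0.002]
wrist_force: [-3.8, 10.5, 4.7]
opening: 0.215
[(0.75, array([0.5357, 0.2059, 0.1023]), array([227., 261.])), (0.48, array([0.5311, 0.2066, 0.1997]), array([226., 233.]))] [(0.49, array([0.5317, 0.2081, 0.1206]), array([227., 257.]))] [(0.41, array([0.5293, 0.004 , 0.0196]), array([279., 245.])), (0.32, array([ 0.5171, -0.0949,  0.0087]), array([303., 232.]))] [(0.83, array([ 0.7858,  0.0453, -0.0019]), array([205., 221.])), (0.69, array([ 0.522 , -0.0337,  0.0034]), array([289., 243.])), (0.59, array([ 0.5288, -0.3045,  0.0014]), array([339., 199.]))] []
[0.5398 0.2056 0.1238] [-2.9069 10.5708  3.2412] [ 2.0599  0.7911 -0.0716] 0.2167249198860508
[[8.0, 3.4], [8.4, 2.2], [8.6, 0.9], [8.7, -0.4], [8.5, -1.7], [8.2, -3.0], [7.6, -4.2], [6.9, -5.2], [6.1, -6.2], [5.1, -7.1], [4.0, -7.7], [2.8, -8.2], [1.5, -8.6], [0.2, -8.7], [-1.1, -8.6], [-2.4, -8.4], [-3.6, -7.9], [-4.7, -7.3], [-5.8, -6.5], [-6.7, -5.6]] end ang -414.587338539247
```

```bash
cat > t.py <<'E'
from h import *
import sys
np.set_printoptions(suppress=True,precision=4)
a=np.radians(float(sys.argv[1]));o=monitor.get_obs();f=np.array(o['wrist_force'][:2]);p=np.array(o['eef_pos'][:2])-[.5665,.153]
print('resist',-f@[np.sin(a),-np.cos(a)],'radial',f@[np.cos(a),np.sin(a)],'ang',np.degrees(np.arctan2(p[1],p[0])),'r',np.linalg.norm(p),o['eef_pos'],o['wrist_force'],o['opening'])
E
python3 -m pendant '[[[7.4,4.8,0,0,0],[8.4,2.2,0,0,0],[8.6,0.9,0,0,0]]]'>/dev/null; python3 t.py -268.5;  python3 -m pendant '[[[8.7,-0.4,0,0,0],[8.5,-1.7,0,0,0]]]'>/dev/null; python3 t.py -285.7
```

```text
resist 5.6764004161117825 radial 4.177682431870912 ang 92.75963002584733 r 0.0589557828542716 [0.5637 0.2119 0.1238] [-5.7838  4.0277  7.441 ] 0.21657487388617755
resist 5.669059878500844 radial 2.657683621981061 ang 75.49755735942979 r 0.05879084131006361 [0.5812 0.2099 0.1238] [-4.7384  4.0926  6.728 ] 0.21607385385819902
```

```bash
python3 -m pendant '[[[8.2,-3,0,0,0],[7.6,-4.2,0,0,0]]]'>/dev/null; python3 t.py -302.9;  python3 -m pendant '[[[6.9,-5.2,0,0,0]]]'>/dev/null; python3 t.py -311.5; python3 - <<'E'
from h import *
c=cam('side');print(find('side',c,'pad_face'),find('side',c,'module'))
E
```

```text
resist 5.867619829718439 radial 2.3305295048522265 ang 58.224993117152465 r 0.05870723386771378 [0.5974 0.2029 0.1239] [-3.6607  5.1439  6.0891] 0.22023353675617982
resist 5.818348774798523 radial 1.3229065004427611 ang 49.68058045470777 r 0.05871413409603224 [0.6045 0.1978 0.1239] [-3.4811  4.8462  5.4316] 0.219145615911845
[(0.43, array([ 0.5292, -0.0075,  0.0195]), array([282., 243.]))] [(0.94, array([ 0.521 , -0.0465,  0.0058]), array([292., 240.])), (0.63, array([ 0.787 ,  0.0419, -0.0032]), array([206., 221.])), (0.61, array([ 0.528 , -0.303 , -0.0006]), array([339., 200.]))]
```

```bash
python3 -m pendant '[[[6.1,-6.2,0,0,0]]]'>/dev/null; python3 t.py -320.1
```

```text
resist 6.134621849855405 radial 1.8095214692339718 ang 41.43412105185087 r 0.05858454290746377 [0.6104 0.1918 0.1239] [-2.5468  5.867   3.1154] 0.2195759429127633
```

```bash
python3 -m pendant '[[[5.1,-7.1,0,0,0]]]'>/dev/null; python3 t.py -328.6
```

```text
resist 6.578125318883519 radial 2.740531390555385 ang 32.413375554987084 r 0.058603558019804075 [0.616  0.1844 0.1239] [-1.0881  7.0426  3.2884] 0.2203881340851232
```

```bash
python3 -m pendant '[[[4,-7.7,0,0,0]]]'>/dev/null; python3 t.py -337.2
```

```text
resist 5.252948798520287 radial 2.2243875360976673 ang 23.72094137718186 r 0.058649415776029536 [0.6202 0.1766 0.1239] [0.015  5.7045 2.4337] 0.2167502923845375
```

```bash
python3 -m pendant '[[[2.8,-8.2,0,0,0]]]'>/dev/null; python3 t.py -345.8
```

```text
resist 5.82347649824331 radial 1.3555647098417716 ang 15.052037796333986 r 0.0586951530797825 [0.6232 0.1682 0.1239] [-0.1144  5.9781  2.1686] 0.22053828533595646
```

```bash
python3 -m pendant '[[[1.5,-8.6,0,0,0]]]'>/dev/null; python3 t.py -354.4
```

```text
resist 6.540073931976179 radial 2.2293574281289237 ang 6.374473185018502 r 0.05875924264087731 [0.6249 0.1595 0.1239] [1.5805 6.7264 1.6618] 0.21200763915449133
```

```bash
python3 -m pendant '[[[0.2,-8.7,0,0,0]]]'>/dev/null; python3 t.py -363
```

```text
resist 6.3472535269760995 radial 1.749207265814791 ang -2.2588900122142124 r 0.05886704789402847 [0.6253 0.1507 0.1239] [2.079  6.247  2.3699] 0.21350916493350952
```

```bash
python3 - <<'E'
from h import *
c=cam('side')
for t in('pad_face','module','handle_tip'):print(find('side',c,t))
c=cam('top')
for t in('pad_face','module'):print(find('top',c,t))
E
```

```text
[(0.45, array([ 0.3625,  0.4144, -0.0034]), array([223., 379.])), (0.37, array([ 0.527 , -0.0146,  0.0191]), array([284., 242.]))]
[(0.66, array([ 0.5287, -0.3039, -0.0017]), array([339., 200.])), (0.59, array([7.849e-01, 4.560e-02, 6.000e-04]), array([205., 221.]))]
[(0.67, array([0.6198, 0.1547, 0.2001]), array([215., 208.]))]
[(0.55, array([ 0.5274, -0.0091,  0.0193]), array([272., 214.]))]
[(0.98, array([ 0.5356, -0.3029, -0.003 ]), array([359., 214.])), (0.97, array([ 0.5234, -0.0535,  0.0103]), array([286., 215.])), (0.64, array([0.7863, 0.0477, 0.0031]), array([257., 139.]))]
```

```bash
python3 -m pendant '[[[-1.1,-8.6,0,0,0]]]'>/dev/null; python3 t.py -371.6
```

```text
resist 5.732615829630762 radial 3.7995445520973576 ang -10.189868457954107 r 0.0587553156420583 [0.6243 0.1426 0.124 ] [ 4.8746  4.8515 -1.2333] 0.21241610581840303
```

```bash
python3 -m pendant '[[[-2.4,-8.4,0,0,0]]]'>/dev/null; python3 t.py -380.2
```

```text
resist 7.999515121839548 radial 2.26064085053498 ang -18.877336166841904 r 0.058886185520007295 [0.6222 0.1339 0.124 ] [ 4.8838  6.7269 -2.1735] 0.21647585767604596
```

```bash
python3 -m pendant '[[[-2.2,-5.4,0,0,0]]]'>/dev/null; python3 t.py -386
```

```text
resist 10.13547909553221 radial 2.8540315368555316 ang -24.469412226725368 r 0.05898205177381589 [0.6202 0.1286 0.124 ] [ 7.0083  7.8586 -1.9671] 0.2163462974109073
```

Contact is felt: resistance went from 6 to 10 N, which is about 24 N at the jaw. I'll add a small turn, then hold.

```bash
python3 -m pendant '[[[-1.4,-2.9,0,0,0]]]'>/dev/null; python3 t.py -389; python3 -m pendant '[[[0,0,0,0,0],[0,0,0,0,0]]]'; python3 t.py -389
python3 - <<'E'
from h import *
np.set_printoptions(suppress=True,precision=4)
for n in('side','top'):
    c=cam(n)
    for t in('handle_tip','handle_hinge','module','crank_end'):print(n,t,find(n,c,t))
print(monitor.get_obs()['q'],monitor.get_obs()['eef_rot'])
E
```

```text
resist 9.827200972590795 radial 2.8660446277280567 ang -27.380342607919374 r 0.059033740366300144 [0.6189 0.1259 0.124 ] [ 7.271   7.2056 -2.1058] 0.21727901466862226
time_s: 20.98
eef_pos: [0.6188, 0.1256, 0.124]
eef_rot: [-0.001, 0.991, -0.131, 0.001]
wrist_force: [6.8, 6.2, -2.1]
opening: 0.215
resist 8.712827896472739 radial 2.9803478495974582 ang -27.6333783765015 r 0.05905240341258635 [0.6188 0.1256 0.124 ] [ 6.8307  6.1755 -2.0782] 0.21512767601956462
side handle_tip [(0.74, array([0.6123, 0.131 , 0.1972]), array([223., 206.])), (0.65, array([0.6133, 0.1275, 0.1019]), array([226., 233.])), (0.36, array([ 0.519 , -0.0577,  0.0055]), array([295., 239.]))]
side handle_hinge [(0.65, array([0.6129, 0.1278, 0.1185]), array([226., 228.])), (0.17, array([0.6103, 0.1296, 0.1982]), array([224., 205.]))]
side module [(0.82, array([ 0.7872,  0.0451, -0.005 ]), array([205., 222.])), (0.78, array([ 0.5304, -0.3031, -0.0011]), array([339., 199.])), (0.61, array([ 0.5202, -0.0558,  0.0041]), array([294., 239.]))]
side crank_end [(0.79, array([0.6133, 0.1307, 0.1041]), array([225., 233.]))]
top handle_tip []
top handle_hinge [(0.74, array([0.5491, 0.0912, 0.0009]), array([243., 207.]))]
top module [(0.96, array([ 0.5175, -0.0522,  0.007 ]), array([285., 217.])), (0.83, array([0.7871, 0.0489, 0.0054]), array([257., 138.])), (0.61, array([ 0.538 , -0.3044, -0.0018]), array([359., 213.]))]
top crank_end [(0.56, array([0.6164, 0.1293, 0.1049]), array([229., 183.]))]
[0.0116 0.3781 1.5289 0.0018 1.2318 1.8451] [-0.001   0.9913 -0.1312  0.0013]
```

```bash
python3 -m pendant '[[[-1.9,-3.5,0,0,0]]]'>/dev/null; python3 t.py -391
```

```text
resist 11.170749480220861 radial 2.7317633579009586 ang -30.67209752170077 r 0.05913203132543613 [0.6174 0.1228 0.124 ] [ 8.0949  8.1682 -4.0209] 0.21806118753821446
```

That is about 30 N at the jaw, and I keep it. Next I hold briefly, open, rise clear and move outside the handle with the fingers shut, ready to push it down.

```bash
python3 -m pendant '[[[0,0,0,0,0],[0,0,0,0,0],[0,0,0,0,50],[0,0,0,0,50],[0,0,0,0,50],[0,0,0,0,50],[0,0,10,0,50],[0,0,20,0,50]]]'; python3 -m pendant '[[[0,0,30,0,50],[0,0,30,-5,50],[12,-7,0,-5,50],[16,-9,0,-4,0],[14,-8,0,0,0],[0,0,0,0,0],[0,0,0,0,0],[0,0,0,0,0]]]'
python3 - <<'E'
from h import *
np.set_printoptions(suppress=True,precision=4)
c=cam('wrist','w6.png')
for t in('handle_tip','handle_hinge','crank_end'):print('w',find('wrist',c,t))
d=cam('side')
for t in('handle_tip','handle_hinge','module','pad_face'):print('s',find('side',d,t))
o=monitor.get_obs();p=np.array(o['eef_pos']);print(p,o['opening'],px(c,p),px(c,p+[0,0,.027]))
a=cv2.imread('pics/w6.png')
b=np.clip(cv2.resize(d['img'][150:250,170:270,::-1],(420,420))*1.4,0,255).astype(np.uint8)
cv2.imwrite('pics/x7.png',np.hstack([a[:,90:470],b]))
E
```

```text
time_s: 22.6
eef_pos: [0.6153, 0.1209, 0.1544]
eef_rot: [0.0, 0.991, -0.131, -0.001]
wrist_force: [0.2, 0.1, 0.9]
opening: 0.583
time_s: 23.6
eef_pos: [0.6573, 0.0973, 0.214]
eef_rot: [-0.0, 0.968, -0.251, -0.0]
wrist_force: [0.7, 0.7, -0.1]
opening: 0.0
w [(0.68, array([ 0.5471,  0.0889, -0.0001]), array([338., 256.]))]
w [(0.45, array([0.6171, 0.1277, 0.12  ]), array([276., 268.])), (0.22, array([ 0.6123, -0.0877,  0.0079]), array([468., 128.]))]
w [(0.86, array([0.6167, 0.13  , 0.1054]), array([274., 262.]))]
s [(0.75, array([0.6113, 0.1337, 0.2003]), array([223., 205.]))]
s [(0.57, array([0.6112, 0.1288, 0.1221]), array([226., 228.]))]
s [(0.84, array([ 0.5164, -0.0582,  0.0042]), array([296., 239.])), (0.7, array([ 0.7858,  0.0443, -0.0067]), array([206., 222.])), (0.68, array([ 0.5283, -0.3019, -0.0017]), array([339., 200.]))]
s [(0.43, array([ 0.3642,  0.4138, -0.0031]), array([223., 378.])), (0.35, array([ 0.5277, -0.0169,  0.0203]), array([284., 241.])), (0.19, array([ 0.4205, -0.0718,  0.006 ]), array([326., 251.]))]
[0.6578 0.097  0.214 ] 0.0017994785605777279 [284.6548 259.1028] [284.6064 285.0592]
```

View pics/x7.png

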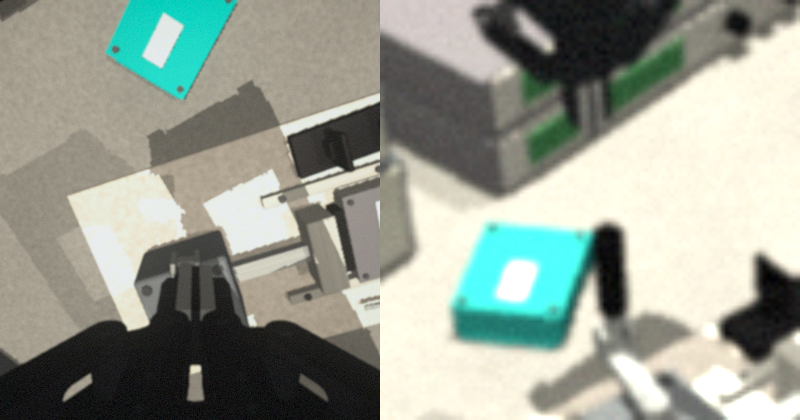

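```bash
python3 -m pendant '[[[4,8,-20,0,0],[0,0,-20,0,0],[0,0,-17,0,0],[0,0,0,0,0]]]'; python3 -m pendant '[[[-11,5.5,0,0,0],[-11,5.5,0,0,0],[-8,4,0,0,0]]]'; python3 -m pendant '[[[-9,4.4,-1,0,0],[-9,4.4,-1.5,0,0]]]'; python3 - <<'E'
from h import *
np.set_printoptions(suppress=True,precision=4)
d=cam('side')
for t in('handle_tip','handle_hinge'):print('s',find('side',d,t))
E
```

```text
time_s: 24.55
eef_pos: [0.66, 0.1049, 0.1538]
eef_rot: [0.001, 0.968, -0.251, -0.002]
wrist_force: [-0.3, -0.4, 0.7]
opening: -0.004
time_s: 24.92
eef_pos: [0.6312, 0.1206, 0.1579]
eef_rot: [-0.0, 0.968, -0.251, 0.001]
wrist_force: [0.5, -1.9, 1.4]
opening: 0.0
time_s: 25.18
eef_pos: [0.6138, 0.129, 0.1552]
eef_rot: [-0.0, 0.968, -0.251, 0.001]
wrist_force: [0.8, -0.7, 2.8]
opening: 0.002
s [(0.62, array([0.5881, 0.1424, 0.194 ]), array([227., 213.]))]
s [(0.6, array([0.6129, 0.1314, 0.1211]), array([225., 228.])), (0.18, array([ 0.5277, -0.0149,  0.0169]), array([284., 242.]))]
```

```bash
python3 -m pendant '[[[-11.7,5.7,-2,0,0],[-13.5,6.6,-8,0,0],[-11.2,5.5,-11.8,0,0],[0,0,0,0,0]]]'; python3 - <<'E'
from h import *
np.set_printoptions(suppress=True,precision=4)
d=cam('side')
for t in('handle_tip','handle_hinge'):print('s',find('side',d,t))
E
```

```text
time_s: 25.82
eef_pos: [0.5753, 0.1471, 0.131]
eef_rot: [0.0, 0.968, -0.251, -0.002]
wrist_force: [-0.3, -0.5, -0.4]
opening: -0.001
s [(0.62, array([ 0.5411,  0.0915, -0.0018]), array([256., 265.])), (0.55, array([0.5452, 0.1609, 0.1531]), array([236., 236.]))]
s [(0.74, array([0.5467, 0.1585, 0.1542]), array([236., 235.])), (0.47, array([0.6104, 0.1298, 0.1227]), array([226., 228.]))]
```

```bash
python3 -m pendant '[[[-6,3,-10,0,0],[-3,1.5,-8,0,0],[0,0,-4,0,0]]]'; python3 -m pendant '[[[0,0,-3,0,0],[0,0,0,0,0]]]';  python3 - <<'E'
from h import *
np.set_printoptions(suppress=True,precision=4)
d=cam('side')
for t in('handle_tip','handle_hinge'):print('s',find('side',d,t))
E
```

```text
time_s: 26.35
eef_pos: [0.5675, 0.1512, 0.1097]
eef_rot: [0.0, 0.968, -0.251, -0.001]
wrist_force: [-1.4, 1.1, 1.8]
opening: 0.005
time_s: 26.6
eef_pos: [0.5682, 0.151, 0.1073]
eef_rot: [0.0, 0.968, -0.251, -0.0]
wrist_force: [-0.0, 0.1, 0.7]
opening: -0.001
s [(0.56, array([0.5375, 0.1643, 0.1239]), array([238., 246.]))]
s [(0.61, array([0.6123, 0.1283, 0.1193]), array([226., 228.]))]
```

```bash
python3 -m pendant '[[[0,0,-3,0,0],[0,0,-2,0,0],[0,0,0,0,0]]]'; python3 -m pendant '[[[0,0,-2,0,0],[0,0,0,0,0]]]'
```

```text
time_s: 27.12
eef_pos: [0.5683, 0.151, 0.1025]
eef_rot: [0.0, 0.968, -0.251, -0.0]
wrist_force: [0.4, 0.5, -0.5]
opening: 0.0
time_s: 27.38
eef_pos: [0.5686, 0.1512, 0.1012]
eef_rot: [-0.0, 0.968, -0.251, 0.0]
wrist_force: [-1.6, 0.2, 4.4]
opening: -0.004
```

```bash
python3 -m pendant '[[[0,0,-2,0,0],[0,0,0,0,0]]]'; python3 -m pendant '[[[0,0,-2,0,0],[0,0,0,0,0]]]'
```

```text
time_s: 27.62
eef_pos: [0.5688, 0.1517, 0.1003]
eef_rot: [-0.001, 0.968, -0.251, 0.0]
wrist_force: [-5.1, 2.3, 10.7]
opening: 0.005
time_s: 27.88
eef_pos: [0.569, 0.1521, 0.0995]
eef_rot: [-0.001, 0.968, -0.251, 0.001]
wrist_force: [-8.6, 3.3, 19.4]
opening: 0.003
```

The handle is hard against its flat stop, with force rising to 19 N over about 1 mm. I'll retreat upward and check.

```bash
python3 -m pendant '[[[0,0,10,0,0],[0,0,30,0,0],[0,0,50,0,0],[0,0,50,0,0],[-30,-50,20,0,0],[-30,-50,0,0,0],[-30,-50,0,0,0],[0,0,0,0,0]]]'
python3 - <<'E'
from h import *
np.set_printoptions(suppress=True,precision=4)
c=cam('side')
for t in('handle_tip','handle_hinge','module','pad_face'):print(find('side',c,t))
d=cam('top')
for t in('handle_tip','handle_hinge','module','pad_face'):print(find('top',d,t))
a=cv2.resize(c['img'][185:285,190:330,::-1],(560,400));b=cv2.resize(d['img'][150:270,180:345,::-1],(560,400))[:, :]
cv2.imwrite('pics/x8.png',np.hstack([cv2.resize(a,(400,290)),cv2.resize(b,(400,290))]))
E
```

```text
time_s: 28.88
eef_pos: [0.4771, -0.0018, 0.2567]
eef_rot: [0.001, 0.967, -0.254, 0.0]
wrist_force: [0.0, 0.7, -0.9]
opening: -0.003
[(0.51, array([0.5369, 0.1657, 0.1148]), array([237., 249.]))]
[(0.71, array([0.6124, 0.1304, 0.1176]), array([225., 229.])), (0.48, array([0.5628, 0.4538, 0.001 ]), array([150., 343.]))]
[(0.92, array([ 0.529 , -0.3026,  0.0001]), array([339., 199.])), (0.79, array([ 0.5165, -0.0545,  0.0031]), array([295., 240.])), (0.69, array([ 0.787 ,  0.0476, -0.0044]), array([204., 222.]))]
[(0.51, array([ 0.5277, -0.0178,  0.0184]), array([284., 241.]))]
[(0.48, array([0.5436, 0.1633, 0.1227]), array([217., 205.]))]
[(0.69, array([0.6178, 0.132 , 0.1212]), array([228., 182.]))]
[(0.7, array([ 0.5363, -0.3034, -0.0045]), array([359., 213.])), (0.66, array([0.787 , 0.0497, 0.0024]), array([257., 139.])), (0.52, array([ 0.5216, -0.0539,  0.0114]), array([286., 216.]))]
[]
```

View pics/x8.png

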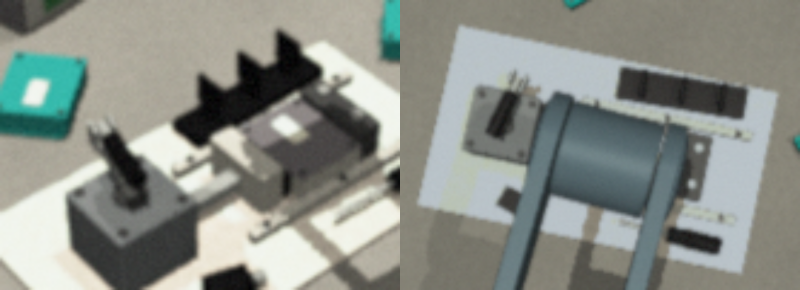

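The handle lies flat at (115,150) in the left half of the view, and the module at (290,140) is pinched between jaw and stop. The bystanders are where they were and the arm is clear, so I hand in.

```bash
python3 -c "
from bench import order,monitor
print(order.hand_in());o=monitor.get_obs();print(o['time_s'],o['wrist_force'])"
```

```text
the job is handed in; nothing more can be done
None
the job is handed in; nothing more can be done
```

I swung the handle upright, cranked clockwise about 6.5 rad until I felt the module seat against the stop, folded the handle flat again and handed the job in at about 29 s. No verdict is given.

**Clamp force:** The push needed at the handle rose from about 6 N to 11.2 N, which works out to roughly 30 N at the jaw. I estimated this from the handle force; I could not measure the jaw itself.

**Last checks:**
- **Handle:** it hit its flat stop under a 19 N press. Its tip and hinge were then seen at heights of 115–123 mm and 118–121 mm, where 119 mm is flat.
- **Module:** in the last picture it sits tight between jaw and stop, and its position did not change from before the release.
- **Crank:** its angle showed no back-off beyond the camera noise.
- **Bystanders:** in the last view those in it look unmoved. I did not measure the driver, adapter, paddles, mouse, meter or jar.
- **Arm:** it was clear of everything, with wrist force about 0.

**What disagreed or went wrong:**
- The fingertips really sat about 25 mm higher than the reported tool position, so the first grasp closed on top of the sleeve.
- The fingers slipped off once during the upswing, at about 75°. I regripped and finished the swing.
- The first camera estimate put the stop about 241 mm from the crank axis. The feel put it roughly 10 mm farther, and I went by the feel.

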